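Index the decorating turntable

ROBOT

A 7-joint arm with a two-finger parallel gripper is mounted at the origin on the work surface. World frame = base frame: x ahead of the robot, y to its left, z up, the work surface at z = 0. Lengths are in mm, angles in rad, forces in N, time in s.
With the tool pointing down it reaches from about 400 to 875 mm from the base axis. Payload 4.4 kg.
Tool frame: the origin (TCP) lies midway between the tips of the shut fingers; the grasp point (between the pads) lies 19 mm behind it; z points along the fingers, y is the direction in which the jaws open and shut (so a half turn about z gives the same grasp; the last joint's range is limited). The gripper opens to 85 mm and grips with 20 to 120 N. Pads are 22 mm wide; open, the fingers measure 114 mm over their backs; the gripper's body (76 mm by 85 mm) begins 54 mm behind the grasp point. The pads swing forward as they close: fully open they stand 13 mm farther back than shut.
Start: joints at [-1.32, 0.628, 0.038, 1.517, -0.027, 0.996, -0.02], TCP at [202.469, 617.676, 231.313] pointing down, gripper open.
Joint ranges: [-3.06, 3.06], [-0.37, 2.12], [-1.25, 1.32], [0.18, 2.47], [-1.1, 4.24], [0.23, 1.98], [-2.94, 2.94]. Speed limits (rad/s): [2.57, 2.57, 3.14, 3.14, 3.14, 3.14, 3.14].

INTERFACE

Orientations are given as [roll, pitch, yaw] about the fixed x, y, z axes, in that order (R = Rz(yaw) Ry(pitch) Rx(roll)).
In Python, from cell import * gives the robot as it stands. The module is installed in compiled form; this text tells all that it offers.
- The arm moves only by the tool move_arm, never from a script. Its argument "series" is a list of rows, each a list of 2 entries, a list of its own where there are three numbers: the shift along the tool's x, y, z in m, then the turn about the tool's z in rad. In form: [[[x, y, z], yaw], ...]. A call has 1 to 5 rows; each row is the pose to reach, as a shift and turn from the pose measured when the call began, along the tool's axes at that moment; what a row does not reach only later rows make up. A row lasts 1/8 s, in which the tool goes at most 62.5 mm and 10.7 degrees, less where a joint would pass 70% of its speed; a pose out of reach is approached as far as the arm can. A call with a gripper value outside its range is refused whole. "claw" is the opening, from 0 (shut) to 1 (fully open), set as the call begins (left out, the last holds). The fingers move at their own pace and stop on an object; the grip force is fixed at half the most. Time passes only in rows, so rows that repeat a pose let the fingers close. It gives the time, the measured TCP pose, the force and the opening at its end, in the units of the state.
- read_state(): the state, without advancing time (a new reading comes with each control period).
- get_image(name): name is "scene" or "top"; returns the picture (384x512x3 uint8, blue, green, red); there is no depth.
- camera_model(name): a dict with "fov_y" (degrees; the focal length in pixels is half the picture's height over the tangent of half this angle, whatever the lens; pixels are square), "cx", "cy" (the principal point, pixels), "k1" (the pictures are not rectified: a ray, as slopes to the right and down, at radius r is drawn at 1 + k1 r^2 times it, then the intrinsics apply), "pose" (4x4, takes a point from camera to world coordinates). Camera axes: x right, y down, z forward; pixel columns grow to the right and rows downward; lengths in mm; the calibration is good to about 2 mm. A picture is of the moment at which its call begins. camera_model takes no time and is no camera call.
- finish_job(): hands the job in, once; it reports no verdict.
The state is a dict: "clock": time; "qpos": joint angles; "qd": joint speeds; "tau": joint torques, N m; "eef_pos": TCP position; "tool_rot": TCP orientation; "force": force on the tool from outside, world axes, zero at the start; "torque": the same for the moment, N m; "width": finger opening in mm.
Only numpy, scipy, OpenCV 4.12 (cv2) and the standard library are available. Lean on these libraries where they do the work, as an engineer would, in place of code of your own. Each camera call takes 0.05 s, during which the arm holds its last target. There are 200 camera calls.

TASK

Gently push the turntable's wheel round with a fingertip against one of its stubs, without gripping it, until the index line on the wheel lines up with the one long line on the white scale around it, then take the hand away. The model house on the wheel is freshly painted and still tacky: let it ride round, but do not touch, shift or lift it, and leave the other things on the table where they are.

Things in the scene. Friction and masses are not known exactly. Their poses are not given: they have to be found in the camera images.
- turntable: Fixed decorating turntable on the table. Origin on its axis, at table height; z up; its x axis points from the axis along the long target line. A round white plastic collar (270 mm across, top 57 mm above the table, does not turn) carries 24 black scale lines at equal 15 degree steps: 23 short ones 9 mm long, 2.5 mm wide, and one long one (the target, 33 mm long, 5 mm wide). Inside it turns a grey metal wheel, 196 mm across, its top 60 mm above the table.
- wheel (a joint): Angle of the wheel about the vertical axis, rad, growing counter-clockwise seen from above; 0 (or any whole turn) when the index mark points exactly at the long scale line. It starts 0.6 to 5.6, turns freely past a full turn either way (stops only beyond 12.5 rad, either way), needs about 0.15 N m (2 N at a stub) and stays where it is left, without spring-back or coasting.
- index (a point): Outer end, at the wheel's rim, of the only straight black line on the wheel (the index mark, radial, 40 mm long, 5 mm wide); 98 mm from the axis, 60 mm above the table.
- target_line (a point): Inner end of the long scale line, 99 mm from the axis, 60 mm above the table; axes as those of the turntable (x outwards along the line, y across it). Beside it lies index when the marks line up.
- stub0 (a point): Centre of the top of one of the wheel's three upright black rubber finger stubs (all alike: 16 mm across, 32 mm tall, top 92 mm above the table), 78 mm from the axis; seen from above it stands 60 degrees counter-clockwise of the index mark. It is pushed sideways to turn the wheel.
- stub1 (a point): Centre of the top of one of the wheel's three upright black rubber finger stubs (all alike: 16 mm across, 32 mm tall, top 92 mm above the table), 78 mm from the axis; seen from above it stands 180 degrees counter-clockwise of the index mark. It is pushed sideways to turn the wheel.
- stub2 (a point): Centre of the top of one of the wheel's three upright black rubber finger stubs (all alike: 16 mm across, 32 mm tall, top 92 mm above the table), 78 mm from the axis; seen from above it stands 300 degrees counter-clockwise of the index mark. It is pushed sideways to turn the wheel.
- house: Small model house freshly painted (red walls, yellow roof), 56 x 50 mm on plan, 57 mm high, 0.11 to 0.22 kg, standing loose in the middle of the wheel; it rides round with the wheel. Origin at the centre of its underside, z up.
- brush: Bystander, loose: paint brush, 190 mm long, lying on the table. Origin at the centre of its underside.
- jar: Bystander, loose: closed jar, 60 mm across, 75 mm high. Origin at the centre of its underside.
- cup: Bystander, loose: green open plastic cup, 72 mm across, 85 mm high. Origin at the centre of its underside.
- scraper: Bystander, loose: scraper with a handle, 200 mm long, lying on the table. Origin at the centre of its underside.
- bottle: Bystander, loose: small blue paint bottle, 50 mm across, 105 mm high. Origin at the centre of its underside.
- tin: Bystander, loose: low paint tin, 64 mm across, 55 mm high. Origin at the centre of its underside.

How it is judged (in metres and radians):
At the end, for the whole second after the job is handed in: The outer end of the index mark lies within 3 mm, to either side, of the long scale line; the wheel is at rest; the house stands upright on the wheel within 20 mm of its axis, at rest (y of index in the frame of target_line between -0.003 and 0.003 m and x of index in the frame of turntable above 0.05 m and velocity of joint wheel between -0.02 and 0.02 rad/s and horizontal distance between house and turntable below 0.02 m and z of house in the frame of turntable between 0.056 and 0.064 m and angle between house's own z axis and vertical below 0.1 rad and linear speed of house below 0.02 m/s); the robot touches nothing.
It fails at once if the freshly painted house is touched by the robot (over 0.3 N) (contact force between any of the arm, the fingers and house above 0.3 N).
It fails at once if the house is lifted off the wheel or tipped (z of house in the frame of turntable above 0.066 m or angle between house's own z axis and vertical above 0.3 rad).
It fails at once if the wheel is gripped or forced (over 30 N of finger contact) (contact force between the fingers and wheel above 30 N).
It fails at once if the wheel is pushed with the arm or the gripper's body instead of the fingers (over 2 N) (contact force between the arm and wheel above 2 N).
It fails at once if a bystander is displaced by more than 15 mm (distance of any of brush, jar, cup, scraper, bottle, tin from where it was at the start of the episode above 0.015 m).
It also fails if it takes over 48 s, if anything falls off the work surface, if the arm or the gripper's body presses on something with over 40 N, if the wrist force passes 120 N, or if a joint passes its speed limit or range.

## Working session

There is one attempt and no reset: what is moved stays moved. The work goes in short steps, Python scripts to look and compute and a tool call to move; the robot and the scene stay as the last step left them, time stands still between calls to the robot, and variables do not carry over. Pictures are saved under pics/ and viewed, about 8 in all and at most 12, crops included, and the job is handed in when it is done.

Besides the shell and the picture viewer there is one more tool, called after "Emit:" as a command line: name --argument value ..., lists and objects as JSON in quotes. move_arm: Moves the arm, as the interface text tells. Its arguments: {"type":"object","properties":{"series":{"type":"array"},"claw":{"type":"number"}},"required":["series"]}

```bash
mkdir -p pics
cat > h.py <<'E'
from cell import *
import numpy as np, cv2
def ray(name,px):
    c=camera_model(name); f=192/np.tan(np.radians(c["fov_y"])/2)
    d=np.array([(px[0]-c["cx"])/f,(px[1]-c["cy"])/f]); u=d.copy()
    for _ in range(30): u=d/(1+c["k1"]*(u@u))
    P=np.array(c["pose"]); return P[:3,3],P[:3,:3]@np.array([u[0],u[1],1])
def onplane(name,px,z):
    o,d=ray(name,px); return (o+d*(z-o[2])/d[2])[:2]
def proj(name,p):
    c=camera_model(name); f=192/np.tan(np.radians(c["fov_y"])/2)
    P=np.array(c["pose"]); q=P[:3,:3].T@(np.array(p,float)-P[:3,3]); u=q[:2]/q[2]
    u=u*(1+c["k1"]*(u@u)); return u*f+[c["cx"],c["cy"]]
E
python3 - <<'E'
from h import *
for n in("top","scene"):
    im=get_image(n); cv2.imwrite(f"pics/{n}0.png",im)
    c=camera_model(n); print(n,c)
a=[cv2.imread(f"pics/{n}0.png") for n in("top","scene")]
cv2.imwrite("pics/a.png",cv2.resize(a[0],(800,600),interpolation=cv2.INTER_CUBIC))
cv2.imwrite("pics/b.png",cv2.resize(a[1],(800,600),interpolation=cv2.INTER_CUBIC))
print(read_state())
E
```

```text
top {'fov_y': 48.20023423213485, 'cx': 256.2719606606561, 'cy': 190.10501844345825, 'k1': -0.10923424948612767, 'pose': array([[-9.43482819e-03, -9.85036465e-01,  1.72087613e-01,
         4.27053851e+02],
       [-9.99955249e-01,  9.41384275e-03, -9.38054688e-04,
         4.09782510e+01],
       [-6.95987649e-04, -1.72088762e-01, -9.85081202e-01,
         9.54982733e+02],
       [ 0.00000000e+00,  0.00000000e+00,  0.00000000e+00,
         1.00000000e+00]])}
scene {'fov_y': 51.38160668171507, 'cx': 261.6064049745866, 'cy': 190.2506984856312, 'k1': -0.14337487429928955, 'pose': array([[-3.58251269e-01,  7.39372285e-01, -5.70074251e-01,
         1.03887381e+03],
       [ 9.33622623e-01,  2.85148467e-01, -2.16885107e-01,
         2.35711506e+02],
       [ 2.19696179e-03, -6.09933582e-01, -7.92449493e-01,
         6.89039536e+02],
       [ 0.00000000e+00,  0.00000000e+00,  0.00000000e+00,
         1.00000000e+00]])}
{'clock': 0.1, 'qpos': array([-1.31980317,  0.6292498 ,  0.03843583,  1.51828165, -0.02701237,
        0.99628087, -0.02000403]), 'qd': array([ 1.31122642e-03, -1.10435061e-03,  3.48437260e-06, -2.84893990e-03,
        2.32957583e-04,  3.52001635e-04, -7.46853196e-04]), 'tau': array([ 2.47608776e-03, -5.64539051e+01,  1.23028535e+00, -1.93975085e+01,
        1.12722165e-02,  5.40703477e-03, -2.98176566e-06]), 'eef_pos': array([202.27650474, 617.13457322, 230.47899117]), 'tool_rot': array([-3.13989043e+00,  1.50950768e-06,  2.82479566e+00]), 'force': array([0.53178483, 0.39200986, 1.02977796]), 'torque': array([0.04624387, 0.01024591, 0.01747248]), 'width': 85.63713720238742}
```

View pics/a.png

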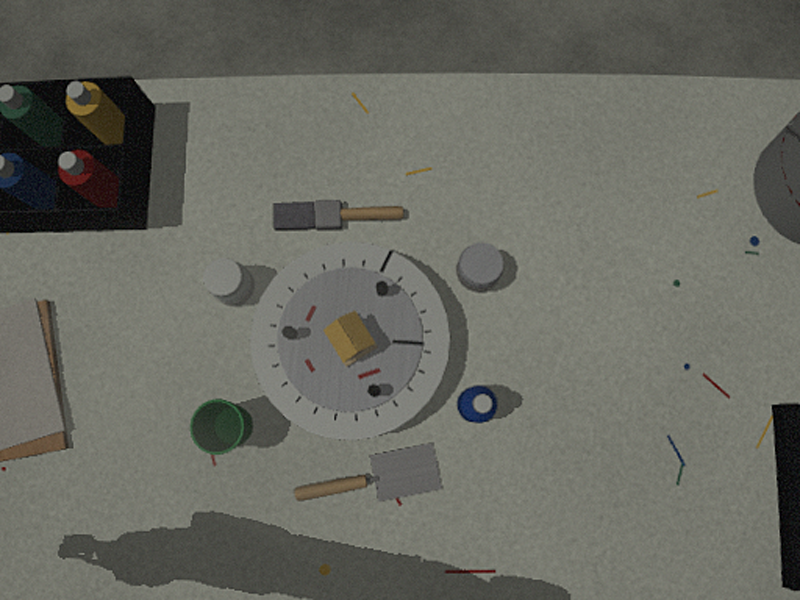

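View pics/b.png

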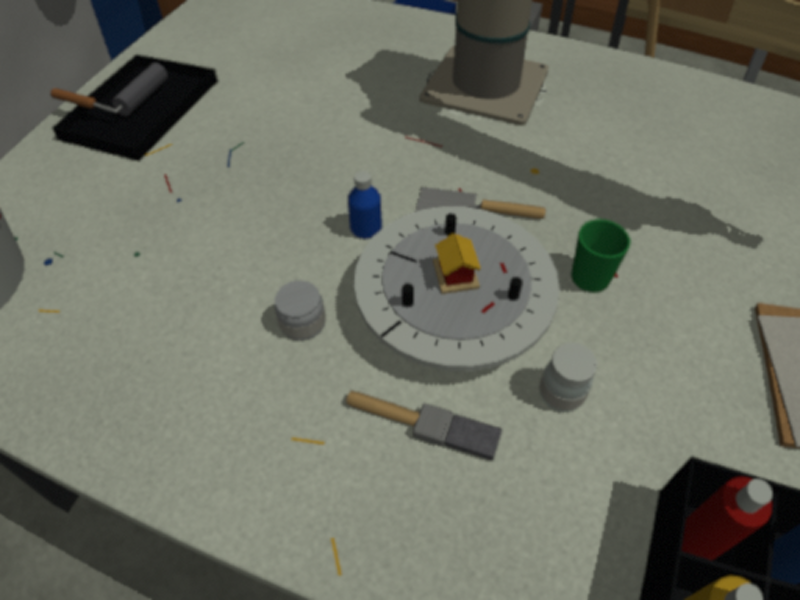

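Top view (800-px scale): wheel axis is near (350,340), index end near (422,343), long target line near (387,262), and the stubs near (382,288), (290,332) and (375,390). The scene view agrees. The wheel needs about 67° CCW, and I plan to push stub2. Next I measure this precisely.

```bash
cat > m.py <<'E'
from h import *
def collar(im,s=512/800):
    pass
def measure(im,name="top",c0=None,verbose=True):
    """dark straight marks on plane z: returns list of (center, end radii, angle)"""
    g=cv2.cvtColor(im,cv2.COLOR_BGR2GRAY)
    # rectify: top-down map of the plane z=58.5, 0.5 mm per px, 400 mm square round c0
    N=640; s=.5
    c=camera_model(name); P=np.array(c["pose"]); f=192/np.tan(np.radians(c["fov_y"])/2)
    j,i=np.meshgrid(np.arange(N),np.arange(N))
    W=np.stack([c0[0]-(i-N/2)*s,c0[1]-(j-N/2)*s,np.full(i.shape,58.5)],-1)
    q=(W-P[:3,3])@P[:3,:3]; u=q[...,:2]/q[...,2:]; u=u*(1+c["k1"]*(u**2).sum(-1,keepdims=True))
    m=(u*f+[c["cx"],c["cy"]]).astype(np.float32)
    return cv2.remap(im,m[...,0],m[...,1],cv2.INTER_CUBIC)
E
python3 - <<'E'
from m import *
im=cv2.imread("pics/top0.png"); c0=onplane("top",(350*.64,340*.64),58.5); print(c0)
r=measure(im,"top",c0); cv2.imwrite("pics/r0.png",cv2.resize(r,(600,600)))
g=cv2.cvtColor(r,cv2.COLOR_BGR2GRAY); print(np.percentile(g,[1,5,25,50,75,95]))
b=(g<55).astype(np.uint8); n,l,st,ce=cv2.connectedComponentsWithStats(b)
for k in range(1,n):
    if st[k,4]>25:
        p=np.argwhere(l==k); x=c0[0]-(p[:,0]-320)*.5; y=c0[1]-(p[:,1]-320)*.5
        (cx,cy),wh,a=cv2.minAreaRect(np.c_[x,y].astype(np.float32)); print(st[k,4],round(cx,1),round(cy,1),np.round(wh,1),round(a,1))
E
```

```text
[525.72418534 108.41736795]
[ 39.99  70.   107.   118.   126.   131.  ]
801 682.7 186.1 [ 4.9 56.5] 1.8
459 682.1 138.0 [ 4.9 34.7] 4.5
450 635.1 59.9 [ 3.8 32.4] 64.3
41 632.5 90.9 [5.5 2. ] 0.0
26 627.8 145.4 [4.3 1.4] 18.4
1000 596.7 65.4 [16. 19.] 90.0
290 538.9 190.2 [18.6 12.8] 76.9
84 531.1 190.4 [10.8  2.9] 75.1
522 522.7 31.4 [40.1  3.7] 85.8
71 484.4 74.6 [2.5 8. ] 14.0
37 482.2 82.2 [4.5 2. ] 90.0
100 478.6 91.6 [ 3.3 10.8] 15.3
802 458.4 76.6 [17.  14.6] 74.7
2409 438.5 -42.3 [17.5 43.5] 90.0
36 448.0 177.9 [1.5 6.1] 50.2
29 441.5 49.2 [5.8 1.5] 35.5
2052 416.8 251.0 [56.1 24.1] 10.4
1161 416.2 261.9 [13. 44.] 90.0
55 433.0 155.0 [2.1 7.1] 60.3
40 429.1 74.0 [6.5 1.8] 23.2
58 424.6 128.5 [2.2 7.6] 77.5
41 422.6 101.0 [5.2 2.4] 18.4
87 390.6 266.0 [ 3.5 10.3] 45.0
```

View pics/r0.png

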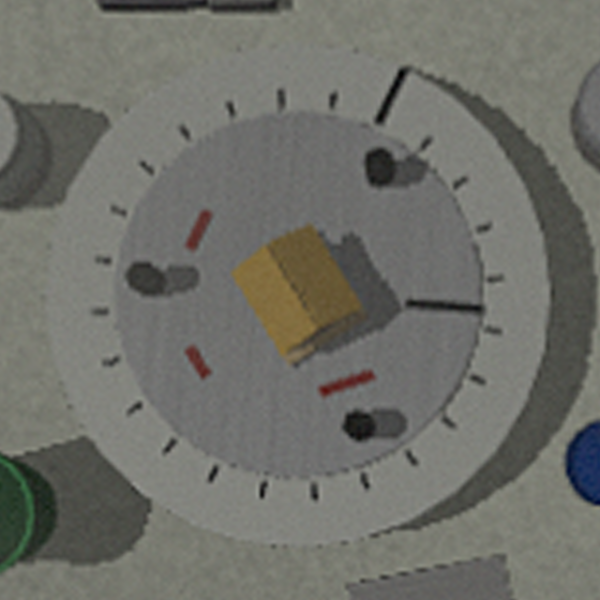

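Emit:
move_arm --series '[[[-0.056,-0.057,0],0.05],[[-0.112,-0.114,0],0.1],[[-0.168,-0.171,0],0.15],[[-0.224,-0.228,0],0.15],[[-0.28,-0.285,0],0.15]]' --claw 0

```text
clock: 0.72
eef_pos: [341.4, 335.5, 230.8]
tool_rot: [-3.14, 0.0, 2.675]
force: [1.4, 0.0, 0.7]
width: -0.3
```

```bash
cat > g.py <<'E'
from h import *
import sys
C=np.array([528.5,109.7])
def show():
    s=read_state(); p=s["eef_pos"]; d=p[:2]-C
    print("t",s["clock"],"tcp",p.round(1),"rpy",s["tool_rot"].round(4),"F",s["force"].round(1),"w",round(s["width"],1),"q",s["qpos"].round(2))
    print("polar r %.1f phi %.1f"%(np.hypot(*d),np.degrees(np.arctan2(d[1],d[0]))%360)); return s
def rows(s,pts):
    "pts: (r,phi deg,z,yaw deg or None=phi) -> tool rows"
    y=s["tool_rot"][2]
    from scipy.spatial.transform import Rotation as R
    M=R.from_euler("xyz",s["tool_rot"]).as_matrix()
    for r,ph,z,*yw in pts:
        t=np.radians(ph); P=np.r_[C+r*np.array([np.cos(t),np.sin(t)]),z]
        d=M.T@(P-s["eef_pos"])/1000; tgt=np.radians(yw[0] if yw else ph)
        dy=(tgt-y+np.pi)%(2*np.pi)-np.pi
        print([d.round(4).tolist(),round(-dy,3)])
E
python3 - <<'E'
from g import *
s=show(); rows(s,[(78,176,230)])
E
```

```text
t 0.725 tcp [341.4 335.5 230.8] rpy [-3.1398e+00  5.0000e-04  2.6751e+00] F [1.4 0.  0.7] w -0.3 q [-0.9   0.39  0.09  1.98 -0.05  0.77  0.32]
polar r 293.2 phi 129.7
[[-0.1967, -0.1476, 0.0011], np.float64(-0.397)]
```

Emit:
move_arm --series '[[[-0.05,-0.037,0.001],-0.1],[[-0.1,-0.074,0.001],-0.2],[[-0.15,-0.111,0.001],-0.3],[[-0.197,-0.148,0.001],-0.397],[[-0.197,-0.148,0.001],-0.397]]'

```text
clock: 1.35
eef_pos: [452.5, 108.7, 230.0]
tool_rot: [-3.137, 0.001, 3.061]
force: [-0.5, 1.1, 0.2]
width: 0.1
```

Run:
```python
from g import *
s=show(); rows(s,[(80,176,130),(80,176,74)])
im=get_image("scene"); cv2.imwrite("pics/s1.png",cv2.resize(im[60:310,130:463],(800,600),interpolation=cv2.INTER_CUBIC))
```

```text
t 1.35 tcp [452.5 108.7 230. ] rpy [-3.1375e+00  6.0000e-04  3.0614e+00] F [-0.5  1.1  0.2] w 0.1 q [-0.32  0.37  0.03  2.01 -0.01  0.76  1.21]
polar r 76.0 phi 180.8
[[0.0044, 0.0067, 0.1], np.float64(-0.01)]
[[0.0044, 0.0069, 0.156], np.float64(-0.01)]
```

View pics/s1.png

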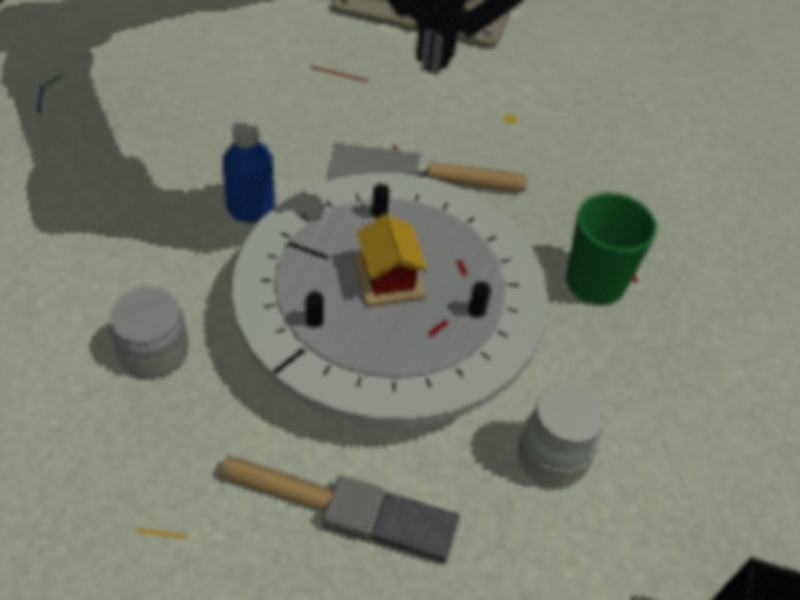

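The shut fingers are slim and hang near (430,55) in the crop, high above the wheel. Everything is undisturbed. Descending behind stub2.

Emit:
move_arm --series '[[[0.004,0.007,0.05],-0.01],[[0.004,0.007,0.1],-0.01],[[0.004,0.007,0.13],-0.01],[[0.004,0.007,0.154],-0.01],[[0.004,0.007,0.154],-0.01]]'

```text
clock: 2.02
eef_pos: [445.7, 120.3, 74.5]
tool_rot: [-3.138, -0.005, 3.078]
force: [-0.5, -0.1, 0.4]
width: 0.2
```

Run:
```python
from g import *
s=show(); rows(s,[(80,a,74) for a in (180,184,187,189,191)])
im=get_image("scene"); cv2.imwrite("pics/s2.png",cv2.resize(im[100:250,170:370],(800,600),interpolation=cv2.INTER_CUBIC))
```

```text
t 2.025 tcp [445.7 120.3  74.5] rpy [-3.1383 -0.0048  3.0779] F [-0.5 -0.1  0.4] w 0.2 q [-0.33  0.64  0.01  2.16 -0.02  0.35  1.2 ]
polar r 83.4 phi 172.7
[[-0.0034, -0.0104, 0.0005], np.float64(-0.064)]
[[-0.004, -0.016, 0.0005], np.float64(-0.133)]
[[-0.0046, -0.0201, 0.0006], np.float64(-0.186)]
[[-0.0052, -0.0229, 0.0006], np.float64(-0.221)]
[[-0.0059, -0.0256, 0.0006], np.float64(-0.256)]
```

View pics/s2.png

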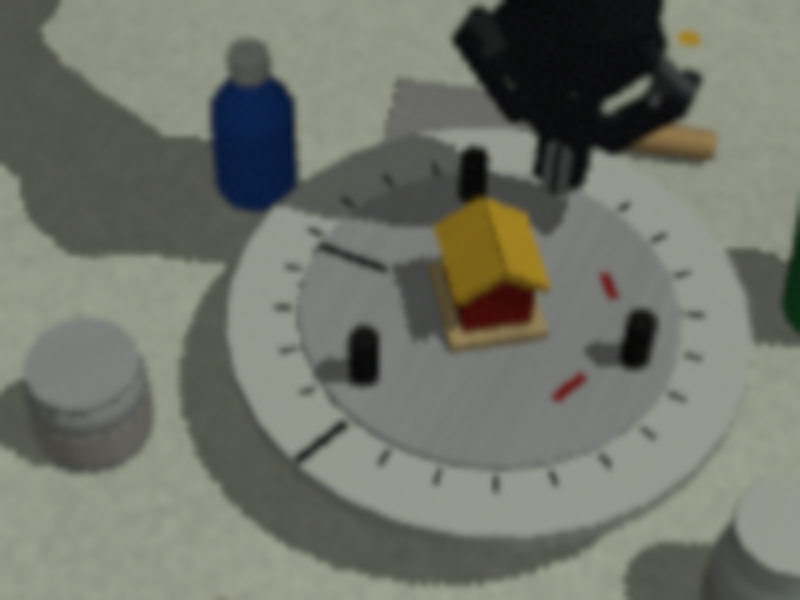

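The fingertips are at (560,180) in the crop, to the right of stub2 at (473,172) and clear of the house. The wide knuckles lie along the tangent, away from the house. Moving in to contact.

Emit:
move_arm --series '[[[-0.0034,-0.0104,0.0005],-0.064],[[-0.0037,-0.013,0.0005],-0.1],[[-0.004,-0.016,0.0005],-0.133],[[-0.0046,-0.0201,0.0006],-0.186],[[-0.0052,-0.0229,0.0006],-0.221]]'

```text
clock: 2.7
eef_pos: [450.6, 97.2, 75.4]
tool_rot: [-3.14, -0.002, -2.983]
force: [-0.3, -0.0, -0.3]
width: 0.2
```

Run:
```python
from g import *
s=show(); rows(s,[(80,a,74) for a in (190,193,196,199,202)])
```

```text
t 2.7 tcp [450.6  97.2  75.4] rpy [-3.1398e+00 -2.4000e-03 -2.9829e+00] F [-0.3 -0.  -0.3] w 0.2 q [-0.24  0.64 -0.05  2.16  0.09  0.35  1.37]
polar r 78.9 phi 189.1
[[0.0011, -0.0012, 0.0014], np.float64(-0.016)]
[[0.0009, -0.0054, 0.0014], np.float64(-0.068)]
[[0.0005, -0.0096, 0.0014], np.float64(-0.121)]
[[-0.0001, -0.0137, 0.0014], np.float64(-0.173)]
[[-0.0009, -0.0178, 0.0014], np.float64(-0.225)]
```

Emit:
move_arm --series '[[[0.0011,-0.0012,0.0014],-0.016],[[0.0009,-0.0054,0.0014],-0.068],[[0.0005,-0.0096,0.0014],-0.121],[[-0.0001,-0.0137,0.0014],-0.173],[[-0.0009,-0.0178,0.0014],-0.225]]'

```text
clock: 3.32
eef_pos: [454.4, 80.7, 74.2]
tool_rot: [-3.141, -0.002, -2.755]
force: [-0.4, 1.8, 1.9]
width: 0.2
```

```bash
cat > w.py <<'E'
from m import *
from g import C,show,rows
def wheel(tag):
    "index angle from the black line on the wheel: rectified top view, dark blob, PCA-free minAreaRect centre"
    im=get_image("top"); cv2.imwrite(f"pics/top_{tag}.png",im); r=measure(im,"top",C)
    cv2.imwrite(f"pics/rect_{tag}.png",cv2.resize(r,(600,600)))
    n,l,st,ce=cv2.connectedComponentsWithStats((cv2.cvtColor(r,cv2.COLOR_BGR2GRAY)<55).astype(np.uint8))
    for k in range(1,n):
        p=np.argwhere(l==k)
        if st[k,4]<120: continue
        (y,x),wh,a=cv2.minAreaRect((-(p-320)*.5)[:,::-1].astype(np.float32)); rr=np.hypot(x,y)
        if min(wh)<7 and max(wh)>22 and rr<135: print("line r %.1f ang %.2f"%(rr,np.degrees(np.arctan2(y,x))%360),"size",np.round(wh,1),"n",st[k,4])
E
python3 - <<'E'
from w import *
s=show(); wheel("1"); rows(s,[(80,a,74) for a in (205,208,211,214,217)])
E
```

```text
t 3.325 tcp [454.4  80.7  74.2] rpy [-3.1412e+00 -1.9000e-03 -2.7550e+00] F [-0.4  1.8  1.9] w 0.2 q [-0.16  0.64 -0.11  2.16  0.19  0.35  1.53]
polar r 79.6 phi 201.4
line r 117.4 ang 334.93 size [ 3.6 31.3] n 401
line r 78.4 ang 277.65 size [ 3.6 38.8] n 461
line r 94.8 ang 123.00 size [62.1  5.9] n 723
[[0.0003, -0.005, 0.0002], np.float64(-0.05)]
[[-0.0, -0.0092, 0.0002], np.float64(-0.102)]
[[-0.0006, -0.0134, 0.0002], np.float64(-0.154)]
[[-0.0013, -0.0175, 0.0002], np.float64(-0.207)]
[[-0.0023, -0.0216, 0.0002], np.float64(-0.259)]
```

Run:
```python
from g import *
s=show(); rows(s,[(80,a,74) for a in (205,209,213,217,221)])
```

```text
t 3.375 tcp [454.6  79.9  74.1] rpy [-3.1407e+00 -1.9000e-03 -2.7545e+00] F [ 0.7 -0.5 -0.7] w -0.3 q [-0.16  0.64 -0.11  2.16  0.19  0.35  1.53]
polar r 79.7 phi 202.0
[[0.0002, -0.0042, 0.0002], np.float64(-0.049)]
[[-0.0002, -0.0098, 0.0002], np.float64(-0.119)]
[[-0.0011, -0.0153, 0.0002], np.float64(-0.189)]
[[-0.0023, -0.0207, 0.0002], np.float64(-0.259)]
[[-0.004, -0.0261, 0.0002], np.float64(-0.328)]
```

Emit:
move_arm --series '[[[0.0002,-0.0042,0.0002],-0.049],[[-0.0002,-0.0098,0.0002],-0.119],[[-0.0011,-0.0153,0.0002],-0.189],[[-0.0023,-0.0207,0.0002],-0.259],[[-0.004,-0.0261,0.0002],-0.328]]'

```text
clock: 4.0
eef_pos: [467.7, 57.9, 74.0]
tool_rot: [3.141, -0.002, -2.424]
force: [-0.5, 2.0, 1.3]
width: 0.0
```

Run:
```python
from w import *
wheel("2");s=show(); rows(s,[(80,a,74) for a in (224,228,232,236,240)])
```

```text
line r 117.5 ang 334.95 size [ 3.4 31.5] n 398
line r 46.2 ang 130.66 size [75.9  4.2] n 661
t 4.05 tcp [468.5  57.   74. ] rpy [-3.1414e+00 -1.8000e-03 -2.4232e+00] F [ 1.  -1.   0.3] w 0.0 q [-0.05  0.65 -0.2   2.13  0.33  0.39  1.78]
polar r 79.9 phi 221.3
[[0.0, -0.0038, 0.0], np.float64(-0.05)]
[[-0.0004, -0.0094, 0.0], np.float64(-0.119)]
[[-0.0013, -0.0149, 0.0], np.float64(-0.189)]
[[-0.0025, -0.0203, 0.0], np.float64(-0.259)]
[[-0.0041, -0.0257, 0.0], np.float64(-0.329)]
```

View pics/rect_2.png

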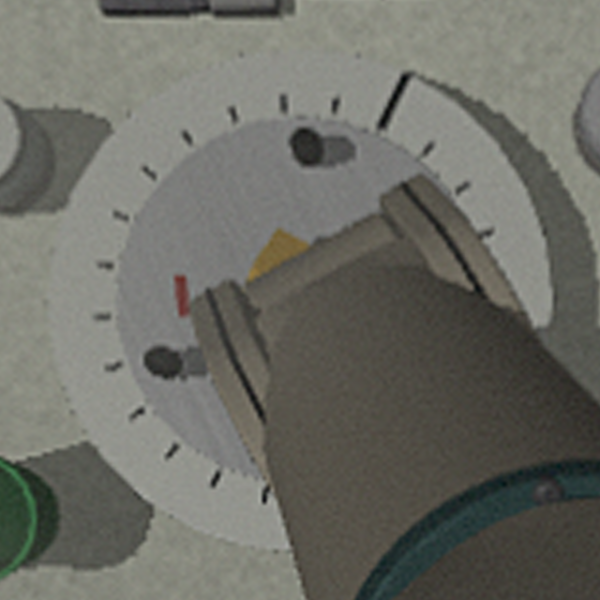

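The arm hides the index line in the top view, but stub0 near (307,146) and stub1 near (163,362) have turned as expected. Continuing.

Emit:
move_arm --series '[[[0,-0.0038,0],-0.05],[[-0.0004,-0.0094,0],-0.119],[[-0.0013,-0.0149,0],-0.189],[[-0.0025,-0.0203,0],-0.259],[[-0.0041,-0.0257,0],-0.329]]'

```text
clock: 4.68
eef_pos: [487.6, 40.8, 73.9]
tool_rot: [3.14, -0.003, -2.093]
force: [-1.4, 0.9, 2.1]
width: 0.1
```

Run:
```python
from w import *
s=show(); rows(s,[(80,a,74) for a in (243,246,249,252,254.5)])
```

```text
t 4.675 tcp [487.6  40.8  73.9] rpy [ 3.1397e+00 -2.5000e-03 -2.0929e+00] F [-1.4  0.9  2.1] w 0.1 q [ 0.06  0.68 -0.3   2.08  0.44  0.45  2.04]
polar r 80.2 phi 239.3
[[-0.0003, -0.0052, -0.0001], np.float64(-0.051)]
[[-0.0006, -0.0093, -0.0001], np.float64(-0.103)]
[[-0.0011, -0.0135, -0.0001], np.float64(-0.156)]
[[-0.0019, -0.0176, -0.0002], np.float64(-0.208)]
[[-0.0027, -0.021, -0.0002], np.float64(-0.252)]
```

Emit:
move_arm --series '[[[-0.0003,-0.0052,-0.0001],-0.051],[[-0.0006,-0.0093,-0.0001],-0.103],[[-0.0011,-0.0135,-0.0001],-0.156],[[-0.0019,-0.0176,-0.0002],-0.208],[[-0.0027,-0.021,-0.0002],-0.252]]'

```text
clock: 5.3
eef_pos: [506.1, 32.6, 73.8]
tool_rot: [3.137, -0.003, -1.84]
force: [-1.7, 0.3, 1.6]
width: 0.1
```

Run:
```python
from w import *
s=show(); wheel("3"); im=get_image("scene"); cv2.imwrite("pics/scene3.png",im); cv2.imwrite("pics/s3.png",cv2.resize(im[100:250,170:370],(800,600),interpolation=cv2.INTER_CUBIC))
s=show(); rows(s,[(80,a,74) for a in (255,256,257,257.5,258)])
```

```text
t 5.3 tcp [506.1  32.6  73.8] rpy [ 3.1374e+00 -2.9000e-03 -1.8400e+00] F [-1.7  0.3  1.6] w 0.1 q [ 0.13  0.7  -0.38  2.03  0.52  0.51  2.24]
polar r 80.2 phi 253.8
line r 117.1 ang 334.70 size [ 4.5 32. ] n 401
line r 34.4 ang 325.77 size [85.7  4.2] n 802
t 5.4 tcp [507.   32.6  73.8] rpy [ 3.1386e+00 -2.1000e-03 -1.8413e+00] F [-0.6  1.  -0.6] w -0.2 q [ 0.13  0.7  -0.38  2.03  0.52  0.51  2.24]
polar r 80.1 phi 254.4
[[-0.0001, -0.0008, -0.0002], np.float64(-0.009)]
[[-0.0001, -0.0022, -0.0002], np.float64(-0.026)]
[[-0.0002, -0.0036, -0.0002], np.float64(-0.044)]
[[-0.0002, -0.0043, -0.0002], np.float64(-0.052)]
[[-0.0002, -0.005, -0.0002], np.float64(-0.061)]
```

View pics/s3.png

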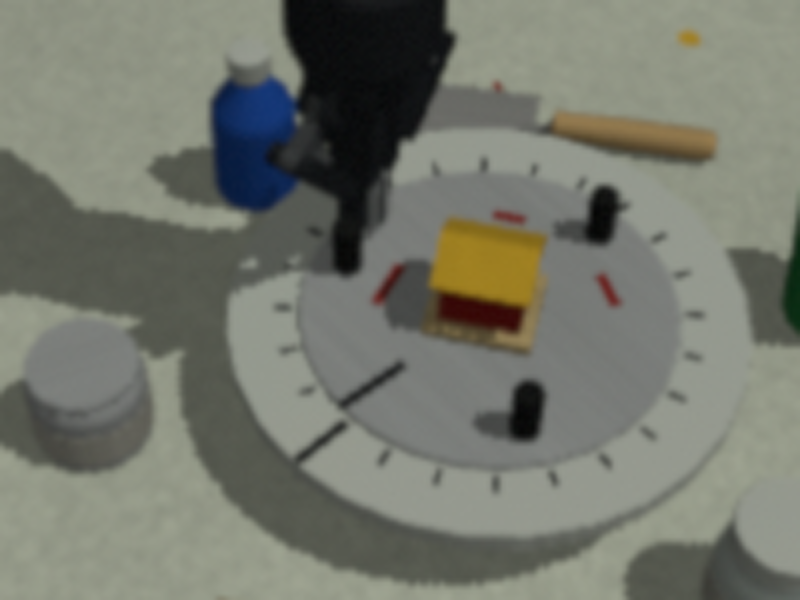

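In the scene crop the index line (345,405)–(403,365) is a few degrees short of the target line (298,460)–(345,425), and both are visible. I'll measure both in this view.

```bash
cat >> w.py <<'E'
def scene(im):
    r=measure(im,"scene",C); g=cv2.cvtColor(r,cv2.COLOR_BGR2GRAY)
    n,l,st,ce=cv2.connectedComponentsWithStats((g<62).astype(np.uint8))
    for k in range(1,n):
        p=np.argwhere(l==k)
        if st[k,4]<120: continue
        q=(-(p-320)*.5).astype(np.float32); (x,y),wh,a=cv2.minAreaRect(q); rr=np.hypot(x,y)
        if min(wh)<9 and 22<max(wh)<48 and rr<135:
            m=q.mean(0); print("scene line c",m.round(1),"r %.1f ang %.2f"%(np.hypot(*m),np.degrees(np.arctan2(m[1],m[0]))%360),"size",np.round(wh,1))
E
python3 - <<'E'
from w import *
scene(cv2.imread("pics/scene0.png")); scene(cv2.imread("pics/scene3.png"))
E
```

```text
scene line c [109.6 -50.6] r 120.7 ang 335.23 size [ 2.9 29.3]
scene line c [ -5.6 -79.6] r 79.8 ang 266.00 size [34.7  3.9]
scene line c [109.7 -50.6] r 120.8 ang 335.23 size [ 2.3 28.2]
scene line c [ 69.2 -40. ] r 80.0 ang 329.96 size [ 3.7 38.3]
scene line c [  3.2 -53.9] r 53.9 ang 273.43 size [ 5.5 25.9]
```

Run:
```python
from w import *
s=show(); rows(s,[(80,a,74) for a in (256.5,258,259)])
```

```text
t 5.4 tcp [507.   32.6  73.8] rpy [ 3.1386e+00 -2.1000e-03 -1.8413e+00] F [-0.6  1.  -0.6] w -0.2 q [ 0.13  0.7  -0.38  2.03  0.52  0.51  2.24]
polar r 80.1 phi 254.4
[[-0.0001, -0.0029, -0.0002], np.float64(-0.035)]
[[-0.0002, -0.005, -0.0002], np.float64(-0.061)]
[[-0.0003, -0.0064, -0.0002], np.float64(-0.079)]
```

Emit:
move_arm --series '[[[-0.0001,-0.0015,-0.0002],-0.02],[[-0.0001,-0.0029,-0.0002],-0.035],[[-0.0002,-0.005,-0.0002],-0.061],[[-0.0003,-0.0064,-0.0002],-0.079],[[-0.0003,-0.0064,-0.0002],-0.079]]'

```text
clock: 6.02
eef_pos: [513.4, 31.1, 74.0]
tool_rot: [3.139, -0.002, -1.762]
force: [-1.2, 1.1, -0.8]
width: 0.2
```

Run:
```python
from w import *
s=show(); im=get_image("scene"); cv2.imwrite("pics/scene4.png",im); scene(im)
s=show(); rows(s,[(80,a,74) for a in (259.3,259.6,260)])
```

```text
t 6.025 tcp [513.4  31.1  74. ] rpy [ 3.1387e+00 -1.7000e-03 -1.7623e+00] F [-1.2  1.1 -0.8] w 0.2 q [ 0.15  0.71 -0.41  2.01  0.54  0.53  2.31]
polar r 80.1 phi 259.2
scene line c [109.8 -50.7] r 120.9 ang 335.23 size [ 2.3 28.6]
scene line c [ 72.2 -34.2] r 79.9 ang 334.63 size [ 3.8 38.3]
scene line c [  7.6 -53.5] r 54.1 ang 278.08 size [ 5.5 25.5]
t 6.075 tcp [513.5  31.1  74. ] rpy [ 3.1388e+00 -1.7000e-03 -1.7626e+00] F [-1.6  0.7 -1.2] w -0.3 q [ 0.15  0.71 -0.41  2.01  0.54  0.53  2.31]
polar r 80.1 phi 259.2
[[-0.0001, -0.0002, -0.0], np.float64(-0.005)]
[[-0.0001, -0.0006, -0.0], np.float64(-0.01)]
[[-0.0001, -0.0012, -0.0], np.float64(-0.017)]
```

Emit:
move_arm --series '[[[-0.0001,-0.0005,0],-0.006],[[-0.0001,-0.0009,0],-0.012],[[-0.0001,-0.0009,0],-0.012]]'

```text
clock: 6.45
eef_pos: [514.3, 30.9, 74.0]
tool_rot: [3.139, -0.002, -1.751]
force: [-1.7, 0.0, -1.8]
width: 0.3
```

Run:
```python
from w import *
s=show(); im=get_image("scene"); cv2.imwrite("pics/scene5.png",im); scene(im)
s=show(); rows(s,[(81,251,75,260),(82,246,80,260)])
```

```text
t 6.45 tcp [514.3  30.9  74. ] rpy [ 3.1387e+00 -1.8000e-03 -1.7505e+00] F [-1.7  0.  -1.8] w 0.3 q [ 0.16  0.71 -0.41  2.01  0.55  0.53  2.32]
polar r 80.1 phi 259.8
scene line c [109.7 -50.6] r 120.8 ang 335.23 size [ 2.3 28.6]
scene line c [ 73.1 -33.7] r 80.5 ang 335.27 size [ 4.  37.6]
scene line c [  8.1 -53.5] r 54.1 ang 278.63 size [ 5. 26.]
t 6.5 tcp [514.3  30.9  74. ] rpy [ 3.1387e+00 -1.8000e-03 -1.7506e+00] F [-1.7  0.3 -0.3] w -0.1 q [ 0.16  0.71 -0.41  2.01  0.55  0.53  2.32]
polar r 80.1 phi 259.8
[[0.0, 0.0124, -0.001], np.float64(-0.005)]
[[-0.0004, 0.0196, -0.006], np.float64(-0.005)]
```

Aligned in the scene view. Backing off along tool +y, then up.

Emit:
move_arm --series '[[[0,0.004,0],0],[[0.001,0.012,0],0],[[0.001,0.014,-0.05],0],[[0.001,0.014,-0.11],0],[[0.001,0.014,-0.17],0]]'

```text
clock: 7.12
eef_pos: [500.4, 32.6, 245.8]
tool_rot: [3.139, -0.002, -1.75]
force: [0.9, -0.3, -0.5]
width: -0.1
```

Emit:
move_arm --series '[[[0.0,0.06,0],0.1],[[0,0.12,0],0.2],[[0,0.18,0],0.3],[[0,0.24,0],0.4],[[0,0.3,0],0.5]]'

```text
clock: 7.75
eef_pos: [214.1, 86.7, 249.9]
tool_rot: [3.139, -0.003, -2.23]
force: [-0.5, 1.1, 0.4]
width: 0.3
```

Run:
```python
from w import *
s=show(); wheel("6"); im=get_image("scene"); scene(im); cv2.imwrite("pics/s6.png",cv2.resize(im,(800,600)))
```

```text
t 7.75 tcp [214.1  86.7 249.9] rpy [ 3.1386e+00 -2.8000e-03 -2.2296e+00] F [-0.5  1.1  0.4] w 0.3 q [ 0.44 -0.01 -0.92  2.46 -0.01  0.69  2.01]
polar r 315.3 phi 184.2
line r 117.5 ang 334.93 size [ 4.  32.4] n 440
line r 78.6 ang 335.99 size [ 5.1 38.4] n 558
line r 53.5 ang 278.86 size [ 4.4 28.5] n 411
scene line c [109.7 -50.6] r 120.8 ang 335.23 size [ 2.9 30. ]
scene line c [ 73.1 -33.7] r 80.5 ang 335.28 size [ 4.5 38.5]
scene line c [  8.2 -53.1] r 53.8 ang 278.81 size [ 6.5 28.5]
```

View pics/rect_6.png

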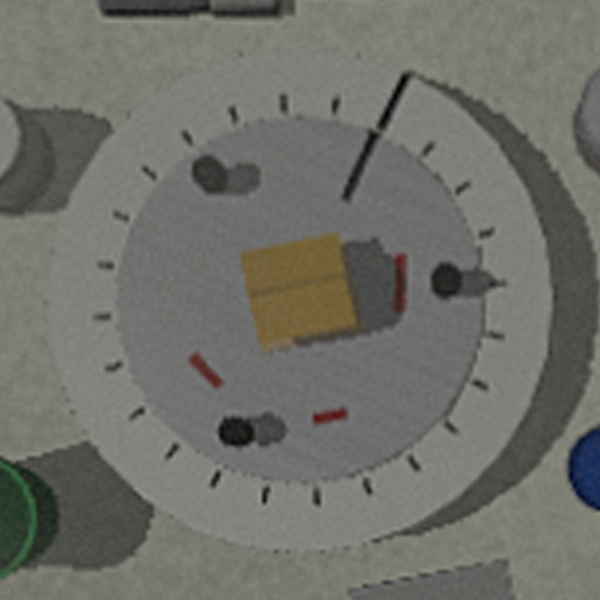

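The rectified top view shows the lines almost collinear, with a slight step at (378,132). The house is centred and untouched. The views differ by about 1° (top +1.06°, scene +0.05°), so I'll refine with darkness-weighted line fits in both.

```bash
cat > f.py <<'E'
from w import *
def fit(name,im):
    g=255-cv2.cvtColor(measure(im,name,C),cv2.COLOR_BGR2GRAY).astype(np.float32)
    t=np.radians(-25.05); e=np.array([np.cos(t),np.sin(t)]); n=np.array([-e[1],e[0]])
    v=np.arange(-9,9.01,.25); out=[]
    for lo,hi in((65,93),(105,127)):
        R=np.arange(lo,hi,.5); p=R[:,None,None]*e+v[None,:,None]*n
        q=cv2.remap(g,(320-p[...,1]/.5).astype(np.float32),(320-p[...,0]/.5).astype(np.float32),cv2.INTER_LINEAR)
        q=np.clip(q-np.median(q,1,keepdims=True)-15,0,None); lat=(q*v).sum(1)/q.sum(1)
        out.append(np.polyfit(R,lat,1))
    i,tg=out; print(name,"index at r98 %.2f target at r99 %.2f mm; slopes deg %.2f %.2f; diff at 98: %.2f"%(np.polyval(i,98),np.polyval(tg,99),*np.degrees([i[0],tg[0]]),np.polyval(i,98)-np.polyval(tg,98)))
if __name__=="__main__":
    for _ in range(2):
        for n in("top","scene"): fit(n,get_image(n))
E
python3 f.py
```

```text
top index at r98 1.90 target at r99 0.24 mm; slopes deg 0.63 -0.80; diff at 98: 1.64
scene index at r98 0.74 target at r99 0.54 mm; slopes deg 1.01 0.13; diff at 98: 0.20
top index at r98 2.01 target at r99 0.20 mm; slopes deg 0.90 -0.65; diff at 98: 1.80
scene index at r98 0.72 target at r99 0.55 mm; slopes deg 0.95 0.08; diff at 98: 0.17
```

Height parallax explains the disagreement. The wheel line sits 3 mm above the collar line, which biases the top view by +0.34 mm and the scene view by −1.57 mm. Corrected, the two agree on about +1.4 mm and +1.75 mm, inside the 3 mm limit. Joint 4 is near its range end, so I'll move to an easier pose, then do a last check.

Emit:
move_arm --series '[[[-0.05,0,-0.02],0],[[-0.1,0,-0.04],0],[[-0.15,0,-0.05],0],[[-0.2,0,-0.05],0],[[-0.2,0,-0.05],0]]'

```text
clock: 8.68
eef_pos: [344.3, 246.5, 299.8]
tool_rot: [3.134, 0.003, -2.233]
force: [-0.7, -1.1, -0.8]
width: 0.3
```

Run:
```python
from f import *
s=show()
for n in("top","scene"):
    im=get_image(n); fit(n,im); cv2.imwrite(f"pics/{n}7.png",im)
cv2.imwrite("pics/t7.png",cv2.resize(cv2.imread("pics/top7.png"),(800,600),interpolation=cv2.INTER_CUBIC))
```

```text
t 8.675 tcp [344.3 246.5 299.8] rpy [ 3.1339e+00  2.7000e-03 -2.2334e+00] F [-0.7 -1.1 -0.8] w 0.3 q [ 0.07  0.33 -0.97  1.99  0.32  0.98  1.42]
polar r 229.4 phi 143.4
top index at r98 1.98 target at r99 0.20 mm; slopes deg 0.89 -0.68; diff at 98: 1.77
scene index at r98 0.74 target at r99 0.56 mm; slopes deg 1.03 0.07; diff at 98: 0.19
```

View pics/t7.png

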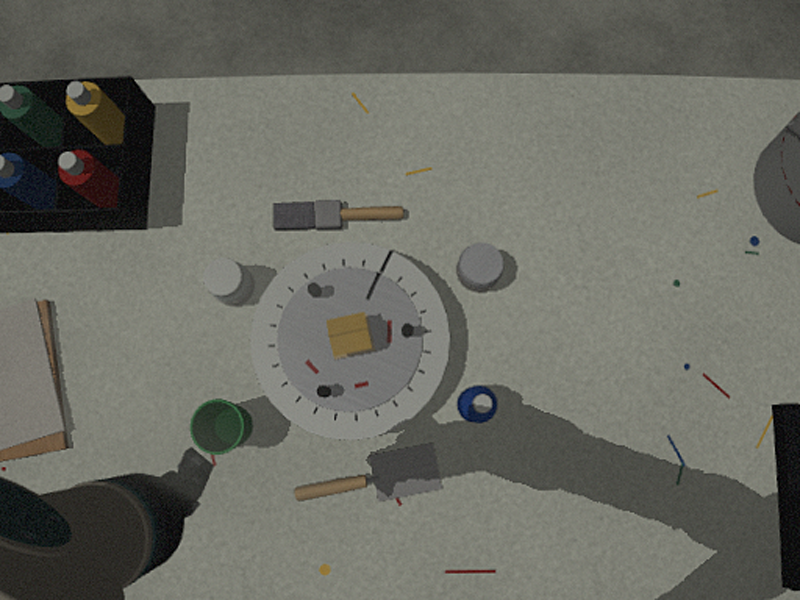

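The final top view shows the index and long line in line near (382,270). The house is centred on the wheel, all bystanders are at their starting pixels, and the arm is clear.

```bash
python3 -c "
from cell import *
print(finish_job())"
```

```text
the job is handed in; nothing more can be done
None
```

I pushed stub2 with the shut fingertips and turned the wheel about 70° counter-clockwise, until the index line met the long scale line. Then I backed the hand off, lifted it clear and handed the job in at about 9 s of the 48 s allowed.

- **Alignment:** the index sits past the line by an estimated 1.4–1.75 mm, inside the 3 mm limit but not dead centre. The raw readings disagreed: 1.8 mm in the top view and 0.2 mm in the scene view. They agree once corrected for the index line lying 3 mm higher than the scale line. I left it there rather than push back.
- **Forces:** every force reading I took while pushing was about 3 N or less, against the 30 N limit.
- **House and bystanders:** by eye, the house stands upright in the middle of the wheel, and the other things are where they were at the start.
- **Arm:** it is parked clear of everything. After the retreat, joint 4 was at 2.46 of its 2.47 limit, so I moved it to an easier pose before handing in.

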